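Stir the drying beads in the basin

ROBOT

A 7-joint arm with a two-finger parallel gripper is mounted at the origin on the work surface. World frame = base frame: x ahead of the robot, y to its left, z up, the work surface at z = 0. Lengths are in m, angles in rad, forces in N, time in s.
With the tool pointing down it reaches from about 0.35 to 0.9 m from the base axis. Payload 19.9 kg.
Tool frame: the origin (TCP) lies midway between the tips of the shut fingers; the grasp point (between the pads) lies behind it (manip.grip_depth is the z of the grasp point in the tool frame, in m); z points along the fingers, y is the direction in which the jaws open and shut (so a half turn about z gives the same grasp; the last joint's range is limited). The gripper opens to 94 mm and grips with 3 to 60 N. Pads are 16 mm wide; open, the fingers measure 119 mm over their backs; the gripper's body (75 mm by 177 mm) begins 78 mm behind the grasp point.
Start: joints at [1.268, 0.417, -0.01, 1.614, 0.005, 1.111, -0.053], TCP at [0.162, -0.604, 0.205] pointing down, gripper open.
Joint ranges: [-2.81, 2.81], [-0.39, 2.02], [-1.27, 1.25], [0.06, 2.57], [-1.19, 4.33], [0.19, 2], [-2.82, 2.82]. Speed limits (rad/s): [1.89, 1.89, 2.39, 2.39, 3.01, 3.01, 3.01].

INTERFACE

Orientations are given as a 3x3 rotation matrix whose columns are the frame's x, y, z axes.
In Python, from station import manip gives the robot as it stands.
- The arm moves only by the tool send_rows, never from a script. Its argument "targets" is a list of rows, each an object with "rot": the turn, a rotation vector about the tool's x, y, z in units of 90 degrees (1.0 is 90 degrees), a list of three; "delta_pos": the shift along the tool's x, y, z in units of 25 cm (1.0 is 25 cm), a list of three; "fingers": the closure, from 0 (fully open) to 1 (shut). In form: [{"rot": [ax, ay, az], "delta_pos": [dx, dy, dz], "fingers": fingers}, ...]. A call has 1 to 10 rows; each row is the pose to reach, as a shift and turn from the pose commanded when the call began, along the tool's axes at that moment; what a row does not reach only later rows make up. A row lasts 1/12 s, in which the tool goes at most 41.7 mm and 7.16 degrees, less where a joint would pass 70% of its speed; a pose out of reach is approached as far as the arm can. A call with a number of a shift or a turn outside -1 to 1 is refused whole. A call with a gripper value outside its range is refused whole. The fingers move at their own pace and stop on an object; "newtons" is the grip in N (left out, the last holds). Time passes only in rows, so rows that repeat a pose let the fingers close. It gives the time, the measured TCP pose, the force and the opening at its end, in the units of the state.
- manip.observe(): the state, without advancing time (a new reading comes with each control period).
- manip.grab_frame(name): name is "scene" or "top" or "wrist"; returns the picture (400x640x3 uint8, red, green, blue); there is no depth.
- manip.get_calibration(name): a dict with "fx", "fy", "cx", "cy" (pixels), "world_from_camera" (4x4, takes a point from camera to world coordinates); the wrist camera has in their place "hand_eye" (4x4, takes a point from camera to tool coordinates, whose origin is the TCP and whose axes are the flange's). Camera axes: x right, y down, z forward; pixel columns grow to the right and rows downward; lengths in m; the calibration is good to about 2 mm. A picture is of the moment at which its call begins: read the wrist's pose just before it. get_calibration takes no time and is no camera call.
- manip.job_done(): hands the job in, once; it reports no verdict.
The state is a dict: "time": time; "q": joint angles; "qvel": joint speeds; "tau": joint torques, N m; "tcp_pos": TCP position; "tool_rot": TCP orientation; "ft_force": force on the tool from outside, world axes, zero at the start; "wrist_torque": the same for the moment, N m; "gripper_width": finger opening in m.
Only numpy, scipy, OpenCV 4.12 (cv2) and the standard library are available. Lean on these libraries where they do the work, as an engineer would, in place of code of your own. Each camera call takes 0.05 s, during which the arm holds its last target. There are 200 camera calls.

TASK

So that no bead dries fast to the basin, take the tall wooden stirrer by its handle, lower its round foot among the terracotta beads and stir until each of the four lies at least a bead's width (about 30 mm) from where it started. Move the beads only with the stirrer, never with the gripper, and keep them all in the basin. Then stand the stirrer upright on the table again, where you took it from (within about 30 mm), and let go of it.

Things in the scene. Friction and masses are not known exactly. Their poses are not given: they have to be found in the camera images.
- stirrer: Wooden stirrer standing upright, 175 mm tall, about 0.12 kg: heavy round foot 40 mm across and 20 high, stem 16 across, round handle 24 across from 115 to 175 mm above its underside. The taller of two standing wooden tools left and right of the basin, in either order (the other: a squat 97 mm tamper with a ball top, not needed). Origin: centre of the foot's underside; z up along the handle; yaw is arbitrary.
- bowl: Big white ceramic basin holding the beads, fixed (a small empty white bowl stands elsewhere). Outer diameter 206 mm at the rim, 70 mm high, wall 6 mm; flat inner floor 8 mm above the table; flared wall, inner radius about 82 mm at the floor and 97 mm at the rim. Origin: centre of its underside, on the table; z up.
- bead1: Chunky terracotta bead 1 of four alike: a short cylinder 28 mm in diameter and 22 mm high, 25 g, loose, standing on end on the basin's floor. At first the four lie about 90 degrees apart, 43 to 58 mm from the basin's centre, which is free. Origin: the bead's middle (11 mm above the basin's floor).
- bead2: Chunky terracotta bead 2 of four alike: a short cylinder 28 mm in diameter and 22 mm high, 25 g, loose, standing on end on the basin's floor. At first the four lie about 90 degrees apart, 43 to 58 mm from the basin's centre, which is free. Origin: the bead's middle (11 mm above the basin's floor).
- bead3: Chunky terracotta bead 3 of four alike: a short cylinder 28 mm in diameter and 22 mm high, 25 g, loose, standing on end on the basin's floor. At first the four lie about 90 degrees apart, 43 to 58 mm from the basin's centre, which is free. Origin: the bead's middle (11 mm above the basin's floor).
- bead4: Chunky terracotta bead 4 of four alike: a short cylinder 28 mm in diameter and 22 mm high, 25 g, loose, standing on end on the basin's floor. At first the four lie about 90 degrees apart, 43 to 58 mm from the basin's centre, which is free. Origin: the bead's middle (11 mm above the basin's floor).

How it is judged:
By the outcome, as a careful person would: the job done as asked, in the order asked, and still so for the second after the job is handed in, with the robot touching nothing.
It also fails if it takes over 64 s, if anything falls off the work surface, if the arm or the gripper's body presses on something with over 40 N, if the wrist force passes 120 N, or if a joint passes its speed limit or range.

## Working session

There is one attempt and no reset: what is moved stays moved. The work goes in short steps, Python scripts to look and compute and a tool call to move; the robot and the scene stay as the last step left them, time stands still between calls to the robot, and variables do not carry over. Pictures are saved under pics/ and viewed, about 8 in all and at most 12, crops included, and the job is handed in when it is done.

Besides the shell and the picture viewer there is one more tool, called by a JSON object that holds its "fn" and its "kwargs". send_rows: Moves the arm, as the interface text tells. Its arguments: {"type":"object","properties":{"targets":{"type":"array"},"newtons":{"type":"number"}},"required":["targets"]}

```bash
mkdir -p pics; ls; python3 - <<'E'
from station import manip
import cv2,numpy as np
print(manip.grip_depth); s=manip.observe(); print(s)
for n in("top","scene"):
    f=manip.grab_frame(n); cv2.imwrite(f"pics/{n}0.png",f[:,:,::-1]); c=manip.get_calibration(n); print(n,c)
print(manip.get_calibration("wrist"))
E
```

```text
pics
-0.0188
{'time': 0.0, 'q': array([ 1.26751367,  0.41795081, -0.0102801 ,  1.61415908,  0.00471922,
        1.11068151, -0.05300984]), 'qvel': array([ 2.14084167e-04, -1.33292774e-03, -2.00235355e-06, -1.44875228e-03,
       -4.14114188e-04, -3.70334208e-04,  1.04244412e-03]), 'tau': array([ 6.64100044e-04, -8.51242661e+01,  6.39187340e-01, -4.25984609e+01,
       -4.87434876e-02,  1.86335330e-02,  1.09075634e-04]), 'tcp_pos': array([ 0.16162691, -0.6033635 ,  0.2048462 ]), 'tool_rot': array([[ 9.65933767e-01,  2.58789075e-01, -4.14549488e-04],
       [ 2.58789381e-01, -9.65933147e-01,  1.10054043e-03],
       [-1.15619251e-04, -1.17033017e-03, -9.99999308e-01]]), 'ft_force': array([ 0.48521527, -0.47395231, -0.02439615]), 'wrist_torque': array([ 0.00130584, -0.03409059,  0.03078965]), 'gripper_width': 0.09435136140057873}
top {'fx': 465.99224917797375, 'fy': 465.99224917797375, 'cx': 318.8189162642466, 'cy': 197.7265940708379, 'world_from_camera': array([[-0.03312148, -0.97594919,  0.21546726,  0.39331801],
       [-0.99943678,  0.03350562, -0.00187053, -0.00371302],
       [-0.
[... 242 characters left out ...]
rray([[-0.21547481,  0.82845803, -0.51694091,  0.98206658],
       [ 0.97649506,  0.18567202, -0.10946823,  0.10590448],
       [ 0.00529163, -0.52837789, -0.84899281,  0.72707575],
       [ 0.        ,  0.        ,  0.        ,  1.        ]])}
{'fx': 290.4548133307385, 'fy': 290.4548133307385, 'cx': 319.6456662710932, 'cy': 200.52232834606914, 'hand_eye': array([[-4.30753399e-04, -9.73192512e-01, -2.29991626e-01,
         6.57794691e-02],
       [ 9.99999699e-01, -2.70785056e-04, -7.27101605e-04,
        -1.83907196e-04],
       [ 6.45331543e-04, -2.29991870e-01,  9.73192336e-01,
        -1.78984964e-01],
       [ 0.00000000e+00,  0.00000000e+00,  0.00000000e+00,
         1.00000000e+00]])}
```

View pics/top0.png

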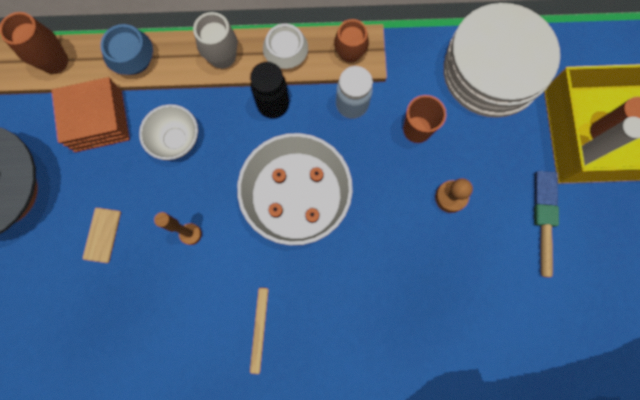

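View pics/scene0.png

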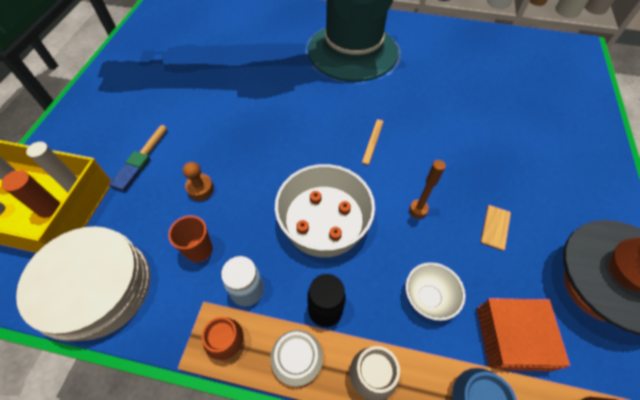

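The top view shows the stirrer left of the basin, with its foot at about (190,234) and its handle top at (162,219). The basin rim is centred near (295,189), with beads at (279,176), (317,174), (276,210) and (312,215). In the scene view the stirrer's foot is at (419,208) and its top at (438,165).

```bash
cat > h.py <<'E'
from station import manip
import cv2,numpy as np
def ray(n,u,v,z):
    c=manip.get_calibration(n)
    if n=="wrist":
        s=manip.observe(); T=np.eye(4); T[:3,:3]=s["tool_rot"]; T[:3,3]=s["tcp_pos"]; T=T@c["hand_eye"]
    else: T=c["world_from_camera"]
    d=T[:3,:3]@np.array([(u-c["cx"])/c["fx"],(v-c["cy"])/c["fy"],1]); o=T[:3,3]
    return (o+d*(z-o[2])/d[2]).round(4)
def orange(f):
    h=cv2.cvtColor(f,cv2.COLOR_RGB2HSV)
    return (((h[...,0]<16)&(h[...,1]>120)&(h[...,2]>60))*255).astype(np.uint8)
def white(f):
    h=cv2.cvtColor(f,cv2.COLOR_RGB2HSV); return ((h[...,1]<60)&(h[...,2]>90)).astype(np.uint8)*255
def blobs(m,box):
    x0,y0,x1,y1=box; n,l,st,ce=cv2.connectedComponentsWithStats(m[y0:y1,x0:x1])
    return [(ce[i]+[x0,y0],st[i]+np.array([x0,y0,0,0,0])) for i in range(1,n) if st[i][4]>25]
E
python3 - <<'E'
from h import *
for n,bb,sb,ft,tp in (("top",(225,125,365,250),(145,200,215,255),None,None),("scene",(265,160,385,260),(400,150,455,225),None,None)):
    f=cv2.imread(f"pics/{n}0.png")[:,:,::-1].copy(); m=orange(f)
    for c,st in blobs(m,bb): print(n,"bead",c.round(1),st[4],ray(n,*c,.030))
    for c,st in blobs(m,sb): print(n,"stir",c.round(1),st)
    b=blobs(cv2.morphologyEx(white(f),cv2.MORPH_CLOSE,np.ones((9,9))),bb)
    c,st=max(b,key=lambda t:t[1][4]); print("basin",st,)
    m2=np.zeros_like(m); w=white(f); x0,y0,x1,y1=bb; m2[y0:y1,x0:x1]=w[y0:y1,x0:x1]
    k=max(cv2.findContours(m2,cv2.RETR_EXTERNAL,cv2.CHAIN_APPROX_NONE)[0],key=cv2.contourArea)
    P=np.array([ray(n,*p,.07) for p in k[:,0]]); (cx,cy),r=cv2.minEnclosingCircle(P[:,:2].astype(np.float32)); print("rim",cx,cy,r)
    x0,y0,x1,y1=sb
    cv2.imwrite(f"pics/s_{n}.png",cv2.resize(f[y0:y1,x0:x1,::-1],None,fx=8,fy=8))
print(ray("top",190,234,.02),ray("scene",419,207,.02),ray("top",162,218,.175),ray("scene",438,164,.175))
a=cv2.imread("pics/s_top.png");b=cv2.imread("pics/s_scene.png");H=max(a.shape[0],b.shape[0])
o=np.zeros((H,a.shape[1]+b.shape[1],3),np.uint8);o[:a.shape[0],:a.shape[1]]=a;o[:b.shape[0],a.shape[1]:]=b;print(o.shape)
cv2.imwrite("pics/s.png",cv2.resize(o,None,fx=.75,fy=.75))
E
```

```text
top bead [316.2 174.3] 118 [ 0.6262 -0.002   0.03  ]
top bead [278.7 175.4] 118 [0.6263 0.0688 0.03  ]
top bead [275.3 209.8] 124 [0.5605 0.0763 0.03  ]
top bead [311.9 214.9] 122 [0.5486 0.0085 0.03  ]
top stir [163.9 221.1] [156 213  20  17 185]
top stir [190.1 233.9] [179 224  22  20 299]
basin [ 237  133  115  112 9607]
rim 0.5922695398330688 0.0379825122654438 0.10326229780912399
scene bead [315.1 196.8] 108 [0.5557 0.01   0.03  ]
scene bead [344.2 207.4] 108 [0.5682 0.0777 0.03  ]
scene bead [302.1 226.4] 116 [ 0.6333 -0.0007  0.03  ]
scene bead [335.  233.1] 119 [0.6336 0.0699 0.03  ]
scene stir [426.9 191.3] [411 161  34  57 501]
basin [ 275  165  100   91 6554]
rim 0.5980258584022522 0.03961769863963127 0.10785277187824249
[0.5221 0.2363 0.02  ] [0.5253 0.2381 0.02  ] [0.5251 0.2367 0.175 ] [0.5244 0.2367 0.175 ]
(600, 1000, 3)
```

View pics/s.png

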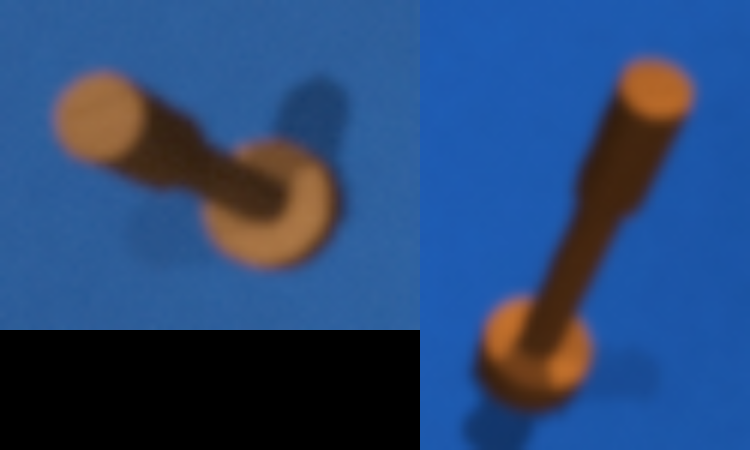

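The two views agree to about 3 mm:
- **Stirrer:** about (0.523, 0.236).
- **Basin centre:** about (0.592, 0.038).
- **Bead radii:** 48–54 mm, inside the 43–58 mm given.

Next I raise the arm, square the tool and travel over.

{"fn": "send_rows", "kwargs": {"targets": [{"rot": [0,0,0.167],"delta_pos": [0.98,-0.566,-0.32],"fingers": 0},{"rot": [0,0,0.167],"delta_pos": [0.98,-0.566,-0.32],"fingers": 0},{"rot": [0,0,0.167],"delta_pos": [0.98,-0.566,-0.32],"fingers": 0},{"rot": [0,0,0.167],"delta_pos": [0.98,-0.566,-0.32],"fingers": 0},{"rot": [0,0,0.167],"delta_pos": [0.98,-0.566,-0.32],"fingers": 0},{"rot": [0,0,0.167],"delta_pos": [0.98,-0.566,-0.32],"fingers": 0},{"rot": [0,0,0.167],"delta_pos": [0.98,-0.566,-0.32],"fingers": 0},{"rot": [0,0,0.167],"delta_pos": [0.98,-0.566,-0.32],"fingers": 0},{"rot": [0,0,0.167],"delta_pos": [0.98,-0.566,-0.32],"fingers": 0},{"rot": [0,0,0.167],"delta_pos": [0.98,-0.566,-0.32],"fingers": 0}]}}

```text
time: 0.93
tcp_pos: [0.3614, -0.4038, 0.2851]
tool_rot: [[1.0, -0.0, -0.001], [-0.0, -1.0, 0.0], [-0.001, -0.0, -1.0]]
ft_force: [-0.1, -0.7, -1.1]
gripper_width: 0.0941
```

{"fn": "send_rows", "kwargs": {"targets": [{"rot": [0,0,0],"delta_pos": [0.32,-1,0],"fingers": 0},{"rot": [0,0,0],"delta_pos": [0.32,-1,0],"fingers": 0},{"rot": [0,0,0],"delta_pos": [0.32,-1,0],"fingers": 0},{"rot": [0,0,0],"delta_pos": [0.32,-1,0],"fingers": 0},{"rot": [0,0,0],"delta_pos": [0.32,-1,0],"fingers": 0},{"rot": [0,0,0],"delta_pos": [0.32,-1,0],"fingers": 0},{"rot": [0,0,0],"delta_pos": [0.32,-1,0],"fingers": 0},{"rot": [0,0,0],"delta_pos": [0.32,-1,0],"fingers": 0}]}}

```text
time: 1.6
tcp_pos: [0.4423, -0.1517, 0.2851]
tool_rot: [[1.0, 0.002, -0.0], [0.002, -1.0, 0.001], [-0.0, -0.001, -1.0]]
ft_force: [0.2, -0.4, 0.4]
gripper_width: 0.094
```

{"fn": "send_rows", "kwargs": {"targets": [{"rot": [0,0,0],"delta_pos": [0.2,-1,0],"fingers": 0},{"rot": [0,0,0],"delta_pos": [0.2,-1,0],"fingers": 0},{"rot": [0,0,0],"delta_pos": [0.2,-1,0],"fingers": 0},{"rot": [0,0,0],"delta_pos": [0.2,-1,0],"fingers": 0},{"rot": [0,0,0],"delta_pos": [0.2,-1,0],"fingers": 0},{"rot": [0,0,0],"delta_pos": [0.2,-1,0],"fingers": 0},{"rot": [0,0,0],"delta_pos": [0.2,-1,0],"fingers": 0},{"rot": [0,0,0],"delta_pos": [0.2,-1,0],"fingers": 0}]}}

```text
time: 2.27
tcp_pos: [0.4924, 0.0968, 0.2847]
tool_rot: [[1.0, 0.001, -0.001], [0.001, -1.0, 0.001], [-0.001, -0.001, -1.0]]
ft_force: [-0.4, 0.0, -0.8]
gripper_width: 0.0941
```

{"fn": "send_rows", "kwargs": {"targets": [{"rot": [0,0,0],"delta_pos": [0.12,-0.56,0],"fingers": 0},{"rot": [0,0,0],"delta_pos": [0.12,-0.56,0],"fingers": 0},{"rot": [0,0,0],"delta_pos": [0.12,-0.56,0],"fingers": 0},{"rot": [0,0,0],"delta_pos": [0.12,-0.56,0],"fingers": 0},{"rot": [0,0,0],"delta_pos": [0.12,-0.56,0],"fingers": 0},{"rot": [0,0,0],"delta_pos": [0.12,-0.56,0],"fingers": 0},{"rot": [0,0,0],"delta_pos": [0.12,-0.56,0],"fingers": 0}]}}

```text
time: 2.85
tcp_pos: [0.5229, 0.2335, 0.2849]
tool_rot: [[1.0, -0.004, -0.001], [-0.004, -1.0, -0.001], [-0.001, 0.001, -1.0]]
ft_force: [0.5, -0.5, 0.2]
gripper_width: 0.0941
```

```bash
python3 - <<'E'
from h import *
f=manip.grab_frame("wrist"); cv2.imwrite("pics/w1.png",f[:,:,::-1]); s=manip.observe(); print(s["tcp_pos"])
for c,st in blobs(orange(f),(150,0,500,400)): print(c.round(1),st,ray("wrist",*c,.175))
E
```

```text
[0.52280453 0.23367263 0.28516599]
[184.1  25.6] [ 150    0   78   58 3704] [0.6816 0.3545 0.175 ]
[432.7 103.4] [423  94  21  20 303] [0.6143 0.1262 0.175 ]
[481.7 103.2] [471  94  23  19 334] [0.6143 0.0798 0.175 ]
[423.7 149.6] [414 141  21  18 269] [0.5711 0.1314 0.175 ]
[468.2 157.6] [458 149  22  18 293] [0.5631 0.0868 0.175 ]
[316.5 184.4] [305 163  25  45 882] [0.5369 0.237  0.175 ]
```

View pics/w1.png

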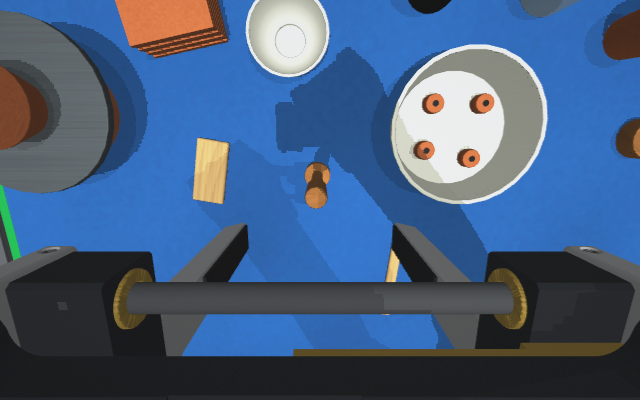

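The wrist view shows the stirrer's handle top at about (316,197), with the foot behind it at (317,175). The basin and its four beads are on the right.

```bash
python3 - <<'E'
from h import *
print(ray("wrist",316,197,.175),ray("wrist",317,174,.02))
for p in((432.7,103.4),(481.7,103.2),(423.7,149.6),(468.2,157.6)): print(ray("wrist",*p,.03))
f=cv2.imread("pics/w1.png")[:,:,::-1].copy(); w=white(f); w[:, :380]=0; w[:30]=0; w[215:]=0;w[:,560:]=0
k=max(cv2.findContours(w,cv2.RETR_EXTERNAL,2)[0],key=cv2.contourArea)
P=np.array([ray("wrist",*p[0],.07) for p in k])[:,:2].astype(np.float32);print(cv2.minEnclosingCircle(cv2.convexHull(P)))
E
```

```text
[0.5238 0.2375 0.175 ] [0.5254 0.2378 0.02  ]
[0.6272 0.0724 0.03  ]
[0.6272 0.0027 0.03  ]
[0.5623 0.0801 0.03  ]
[0.5503 0.0131 0.03  ]
((0.5920066237449646, 0.03819629177451134), 0.102796271443367)
```

{"fn": "send_rows", "kwargs": {"targets": [{"rot": [0,0,0],"delta_pos": [0.006,-0.014,0.05],"fingers": 0},{"rot": [0,0,0],"delta_pos": [0.006,-0.014,0.15],"fingers": 0},{"rot": [0,0,0],"delta_pos": [0.006,-0.014,0.27],"fingers": 0},{"rot": [0,0,0],"delta_pos": [0.006,-0.014,0.39],"fingers": 0},{"rot": [0,0,0],"delta_pos": [0.006,-0.014,0.51],"fingers": 0},{"rot": [0,0,0],"delta_pos": [0.006,-0.014,0.6],"fingers": 0},{"rot": [0,0,0],"delta_pos": [0.006,-0.014,0.64],"fingers": 0},{"rot": [0,0,0],"delta_pos": [0.006,-0.014,0.656],"fingers": 0},{"rot": [0,0,0],"delta_pos": [0.006,-0.014,0.656],"fingers": 0}]}}

```text
time: 3.65
tcp_pos: [0.5237, 0.2394, 0.1212]
tool_rot: [[1.0, -0.001, -0.001], [-0.001, -1.0, -0.0], [-0.001, 0.0, -1.0]]
ft_force: [-0.1, 0.2, 0.5]
gripper_width: 0.094
```

{"fn": "send_rows", "kwargs": {"targets": [{"rot": [0,0,0],"delta_pos": [0,0,0],"fingers": 0.6},{"rot": [0,0,0],"delta_pos": [0,0,0],"fingers": 0.8},{"rot": [0,0,0],"delta_pos": [0,0,0],"fingers": 1},{"rot": [0,0,0],"delta_pos": [0,0,0],"fingers": 1},{"rot": [0,0,0],"delta_pos": [0,0,0],"fingers": 1},{"rot": [0,0,0],"delta_pos": [0,0,0],"fingers": 1},{"rot": [0,0,0],"delta_pos": [0,0,0],"fingers": 1},{"rot": [0,0,0],"delta_pos": [0,0,0],"fingers": 1},{"rot": [0,0,0],"delta_pos": [0,0,0],"fingers": 1},{"rot": [0,0,0],"delta_pos": [0,0,0],"fingers": 1}], "newtons": 40}}

```text
time: 4.48
tcp_pos: [0.5236, 0.2398, 0.1214]
tool_rot: [[1.0, -0.001, -0.0], [-0.001, -1.0, 0.0], [-0.0, -0.0, -1.0]]
ft_force: [1.0, 0.3, -0.3]
gripper_width: 0.0308
```

{"fn": "send_rows", "kwargs": {"targets": [{"rot": [0,0,0],"delta_pos": [0,0,0],"fingers": 1},{"rot": [0,0,0],"delta_pos": [0,0,0],"fingers": 1},{"rot": [0,0,0],"delta_pos": [0,0,0],"fingers": 1},{"rot": [0,0,0],"delta_pos": [0,0,0],"fingers": 1},{"rot": [0,0,0],"delta_pos": [0,0,0],"fingers": 1}]}}

```text
time: 4.9
tcp_pos: [0.5236, 0.2398, 0.1214]
tool_rot: [[1.0, -0.001, -0.0], [-0.001, -1.0, 0.0], [-0.0, -0.0, -1.0]]
ft_force: [-0.5, -0.4, -0.0]
gripper_width: 0.0235
```

{"fn": "send_rows", "kwargs": {"targets": [{"rot": [0,0,0],"delta_pos": [0,0,-0.05],"fingers": 1},{"rot": [0,0,0],"delta_pos": [0,0,-0.15],"fingers": 1},{"rot": [0,0,0],"delta_pos": [0,0,-0.27],"fingers": 1},{"rot": [0,0,0],"delta_pos": [0,0,-0.4],"fingers": 1},{"rot": [0,0,0],"delta_pos": [0,0,-0.45],"fingers": 1},{"rot": [0,0,0],"delta_pos": [0,0,-0.48],"fingers": 1},{"rot": [0,0,0],"delta_pos": [0,0,-0.48],"fingers": 1}]}}

```text
time: 5.48
tcp_pos: [0.524, 0.24, 0.2429]
tool_rot: [[1.0, -0.001, 0.002], [-0.001, -1.0, 0.001], [0.002, -0.001, -1.0]]
ft_force: [-0.2, 0.2, -1.3]
gripper_width: 0.0236
```

{"fn": "send_rows", "kwargs": {"targets": [{"rot": [0,0,0],"delta_pos": [0.03,0.09,0],"fingers": 1},{"rot": [0,0,0],"delta_pos": [0.08,0.23,0],"fingers": 1},{"rot": [0,0,0],"delta_pos": [0.13,0.38,0],"fingers": 1},{"rot": [0,0,0],"delta_pos": [0.18,0.53,0],"fingers": 1},{"rot": [0,0,0],"delta_pos": [0.23,0.67,0],"fingers": 1},{"rot": [0,0,0],"delta_pos": [0.26,0.77,0],"fingers": 1},{"rot": [0,0,0],"delta_pos": [0.272,0.808,0],"fingers": 1},{"rot": [0,0,0],"delta_pos": [0.272,0.808,0],"fingers": 1}]}}

```text
time: 6.15
tcp_pos: [0.5915, 0.0348, 0.2397]
tool_rot: [[1.0, -0.004, -0.002], [-0.004, -1.0, -0.001], [-0.002, 0.001, -1.0]]
ft_force: [-0.1, 0.5, -1.0]
gripper_width: 0.0233
```

```bash
python3 - <<'E'
from h import *
f=manip.grab_frame("scene"); cv2.imwrite("pics/sc1.png",cv2.resize(f[100:300,200:500,::-1],None,fx=2.6,fy=2.6)); s=manip.observe(); print(s["tcp_pos"])
E
```

```text
[0.59108788 0.03722959 0.24004726]
```

View pics/sc1.png

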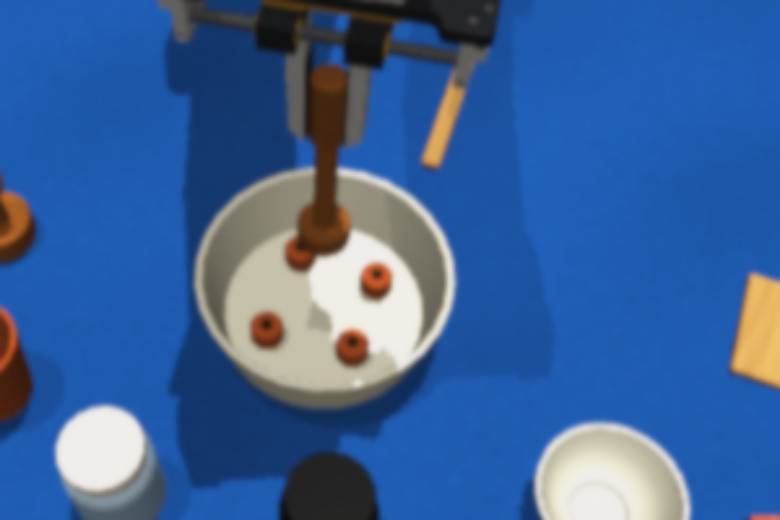

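The stirrer is held upright over the basin: foot at about (325,225) in the crop, all four beads visible and the centre clear. Lowering it.

{"fn": "send_rows", "kwargs": {"targets": [{"rot": [0,0,0],"delta_pos": [0,0,0.05],"fingers": 1},{"rot": [0,0,0],"delta_pos": [0,0,0.12],"fingers": 1},{"rot": [0,0,0],"delta_pos": [0,0,0.2],"fingers": 1},{"rot": [0,0,0],"delta_pos": [0,0,0.28],"fingers": 1},{"rot": [0,0,0],"delta_pos": [0,0,0.35],"fingers": 1},{"rot": [0,0,0],"delta_pos": [0,0,0.39],"fingers": 1},{"rot": [0,0,0],"delta_pos": [0,0,0.415],"fingers": 1},{"rot": [0,0,0],"delta_pos": [0,0,0.42],"fingers": 1},{"rot": [0,0,0],"delta_pos": [0,0,0.42],"fingers": 1}]}}

```text
time: 6.95
tcp_pos: [0.5915, 0.0384, 0.1365]
tool_rot: [[1.0, 0.0, -0.0], [0.0, -1.0, 0.0], [-0.0, -0.0, -1.0]]
ft_force: [0.7, 1.3, -0.9]
gripper_width: 0.0234
```

{"fn": "send_rows", "kwargs": {"targets": [{"rot": [0,0,0],"delta_pos": [-0.003,0.03,0],"fingers": 1},{"rot": [0,0,0],"delta_pos": [-0.007,0.065,0],"fingers": 1},{"rot": [0,0,0],"delta_pos": [-0.01,0.1,0],"fingers": 1},{"rot": [0,0,0],"delta_pos": [-0.013,0.135,0],"fingers": 1},{"rot": [0,0,0],"delta_pos": [-0.016,0.168,0],"fingers": 1},{"rot": [0,0,0],"delta_pos": [-0.016,0.168,0],"fingers": 1}]}}

```text
time: 7.45
tcp_pos: [0.5874, -0.0069, 0.1365]
tool_rot: [[1.0, -0.003, 0.0], [-0.003, -1.0, -0.001], [0.0, 0.001, -1.0]]
ft_force: [0.7, -1.2, -1.2]
gripper_width: 0.0238
```

{"fn": "send_rows", "kwargs": {"targets": [{"rot": [0,0,0],"delta_pos": [0.035,0,0],"fingers": 1},{"rot": [0,0,0],"delta_pos": [0.07,-0.008,0],"fingers": 1},{"rot": [0,0,0],"delta_pos": [0.102,-0.022,0],"fingers": 1},{"rot": [0,0,0],"delta_pos": [0.13,-0.042,0],"fingers": 1},{"rot": [0,0,0],"delta_pos": [0.154,-0.068,0],"fingers": 1},{"rot": [0,0,0],"delta_pos": [0.171,-0.099,0],"fingers": 1},{"rot": [0,0,0],"delta_pos": [0.182,-0.132,0],"fingers": 1},{"rot": [0,0,0],"delta_pos": [0.186,-0.167,0],"fingers": 1},{"rot": [0,0,0],"delta_pos": [0.182,-0.202,0],"fingers": 1},{"rot": [0,0,0],"delta_pos": [0.171,-0.236,0],"fingers": 1}]}}

```text
time: 8.28
tcp_pos: [0.6305, 0.0559, 0.1364]
tool_rot: [[1.0, -0.0, 0.001], [-0.0, -1.0, 0.0], [0.001, -0.0, -1.0]]
ft_force: [0.1, 0.2, -1.4]
gripper_width: 0.0237
```

{"fn": "send_rows", "kwargs": {"targets": [{"rot": [0,0,0],"delta_pos": [-0.018,-0.03,0],"fingers": 1},{"rot": [0,0,0],"delta_pos": [-0.041,-0.056,0],"fingers": 1},{"rot": [0,0,0],"delta_pos": [-0.07,-0.077,0],"fingers": 1},{"rot": [0,0,0],"delta_pos": [-0.102,-0.091,0],"fingers": 1},{"rot": [0,0,0],"delta_pos": [-0.136,-0.099,0],"fingers": 1},{"rot": [0,0,0],"delta_pos": [-0.171,-0.099,0],"fingers": 1},{"rot": [0,0,0],"delta_pos": [-0.206,-0.091,0],"fingers": 1},{"rot": [0,0,0],"delta_pos": [-0.238,-0.077,0],"fingers": 1},{"rot": [0,0,0],"delta_pos": [-0.266,-0.056,0],"fingers": 1},{"rot": [0,0,0],"delta_pos": [-0.29,-0.03,0],"fingers": 1}]}}

```text
time: 9.12
tcp_pos: [0.5583, 0.0619, 0.1373]
tool_rot: [[1.0, -0.0, 0.003], [-0.0, -1.0, 0.0], [0.003, -0.0, -1.0]]
ft_force: [5.5, -2.1, 1.3]
gripper_width: 0.0234
```

```bash
python3 - <<'E'
from h import *
f=manip.grab_frame("scene"); cv2.imwrite("pics/sc2.png",cv2.resize(f[100:300,200:500,::-1],None,fx=2.6,fy=2.6))
for c,st in blobs(orange(f),(265,160,385,260)): print(c.round(1),st,ray("scene",*c,.03))
E
```

```text
[340.7 189.5] [330 160  21  54 604] [0.5244 0.0615 0.03  ]
[315.1 196.9] [310 191  11  13 111] [0.556  0.0101 0.03  ]
[354.3 226.2] [349 220  12  13 127] [0.609  0.1065 0.03  ]
[308.7 239.6] [303 235  12  10  92] [0.6601 0.0199 0.03  ]
```

View pics/sc2.png

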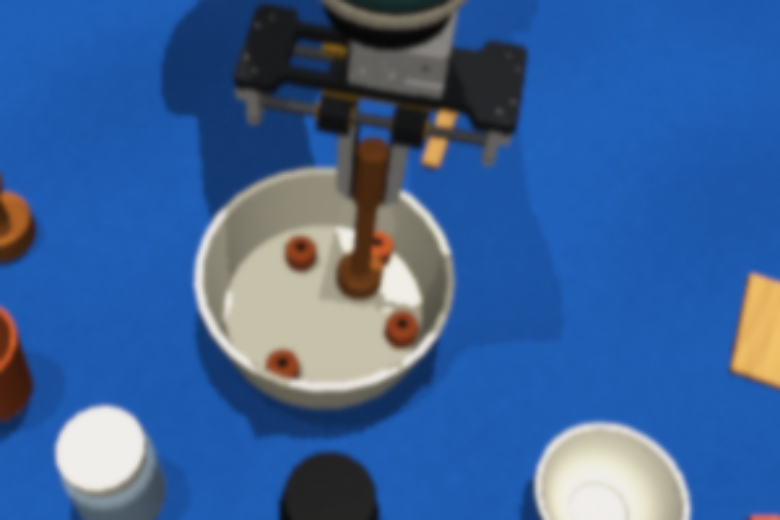

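The beads slip outward past the foot. A and B have moved about 34–44 mm to the wall, C is moving behind the foot, and D at (300,250) in the crop is still at its start. I carry on round the circle.

{"fn": "send_rows", "kwargs": {"targets": [{"rot": [0,0,0],"delta_pos": [-0.018,0.03,0],"fingers": 1},{"rot": [0,0,0],"delta_pos": [-0.028,0.064,0],"fingers": 1},{"rot": [0,0,0],"delta_pos": [-0.032,0.099,0],"fingers": 1},{"rot": [0,0,0],"delta_pos": [-0.028,0.134,0],"fingers": 1},{"rot": [0,0,0],"delta_pos": [-0.018,0.167,0],"fingers": 1},{"rot": [0,0,0],"delta_pos": [0,0.198,0],"fingers": 1},{"rot": [0,0,0],"delta_pos": [0.024,0.224,0],"fingers": 1},{"rot": [0,0,0],"delta_pos": [0.052,0.244,0],"fingers": 1},{"rot": [0,0,0],"delta_pos": [0.084,0.258,0],"fingers": 1},{"rot": [0,0,0],"delta_pos": [0.118,0.266,0],"fingers": 1}]}}

```text
time: 10.0
tcp_pos: [0.588, -0.005, 0.1363]
tool_rot: [[1.0, -0.001, -0.0], [-0.001, -1.0, -0.0], [-0.0, 0.0, -1.0]]
ft_force: [0.2, -0.1, -1.0]
gripper_width: 0.0232
```

```bash
python3 - <<'E'
from h import *
f=manip.grab_frame("scene"); cv2.imwrite("pics/sc3.png",cv2.resize(f[100:300,200:500,::-1],None,fx=2.6,fy=2.6))
for c,st in blobs(orange(f),(265,160,385,260)): print(c.round(1),st,ray("scene",*c,.03))
E
```

```text
[303.3 193.1] [293 161  21  59 658] [ 0.5518 -0.0178  0.03  ]
[341.2 192.2] [336 186  12  14 121] [0.531  0.0641 0.03  ]
[354.1 226.4] [349 220  12  13 122] [0.6094 0.1062 0.03  ]
[308.7 239.6] [303 235  12  10  92] [0.6601 0.0199 0.03  ]
```

View pics/sc3.png

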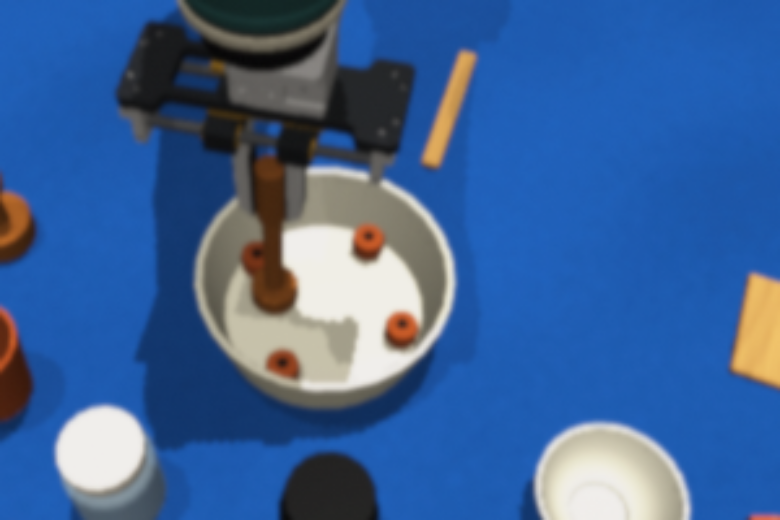

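C and D have also moved about 40 mm. A, at (283,363) in the crop, has the least margin at about 34 mm, so I push it further along the wall.

{"fn": "send_rows", "kwargs": {"targets": [{"rot": [0,0,0],"delta_pos": [0.037,0.016,0],"fingers": 1},{"rot": [0,0,0],"delta_pos": [0.08,0.023,0],"fingers": 1},{"rot": [0,0,0],"delta_pos": [0.112,0.009,0],"fingers": 1},{"rot": [0,0,0],"delta_pos": [0.141,-0.01,0],"fingers": 1},{"rot": [0,0,0],"delta_pos": [0.162,-0.028,0],"fingers": 1},{"rot": [0,0,0],"delta_pos": [0.18,-0.05,0],"fingers": 1},{"rot": [0,0,0],"delta_pos": [0.194,-0.073,0],"fingers": 1},{"rot": [0,0,0],"delta_pos": [0.206,-0.099,0],"fingers": 1},{"rot": [0,0,0],"delta_pos": [0.213,-0.126,0],"fingers": 1},{"rot": [0,0,0],"delta_pos": [0.213,-0.126,0],"fingers": 1}]}}

```text
time: 10.88
tcp_pos: [0.6398, 0.0298, 0.1362]
tool_rot: [[1.0, 0.002, -0.002], [0.002, -1.0, 0.001], [-0.002, -0.001, -1.0]]
ft_force: [-3.3, 0.9, 0.7]
gripper_width: 0.0234
```

{"fn": "send_rows", "kwargs": {"targets": [{"rot": [0,0,0],"delta_pos": [-0.05,-0.01,0],"fingers": 1},{"rot": [0,0,0],"delta_pos": [-0.12,-0.026,0],"fingers": 1},{"rot": [0,0,0],"delta_pos": [-0.18,-0.039,0],"fingers": 1},{"rot": [0,0,0],"delta_pos": [-0.196,-0.042,-0.05],"fingers": 1},{"rot": [0,0,0],"delta_pos": [-0.196,-0.042,-0.15],"fingers": 1},{"rot": [0,0,0],"delta_pos": [-0.196,-0.042,-0.26],"fingers": 1},{"rot": [0,0,0],"delta_pos": [-0.196,-0.042,-0.36],"fingers": 1},{"rot": [0,0,0],"delta_pos": [-0.196,-0.042,-0.42],"fingers": 1},{"rot": [0,0,0],"delta_pos": [-0.196,-0.042,-0.44],"fingers": 1},{"rot": [0,0,0],"delta_pos": [-0.196,-0.042,-0.44],"fingers": 1}]}}

```text
time: 11.72
tcp_pos: [0.5923, 0.0381, 0.248]
tool_rot: [[1.0, -0.0, 0.002], [-0.0, -1.0, 0.0], [0.002, -0.0, -1.0]]
ft_force: [0.4, 0.1, -0.6]
gripper_width: 0.0231
```

```bash
python3 - <<'E'
from h import *
f=manip.grab_frame("scene"); cv2.imwrite("pics/sc4.png",cv2.resize(f[100:300,200:500,::-1],None,fx=2.6,fy=2.6))
for c,st in blobs(orange(f),(265,160,385,260)): print(c.round(1),st,ray("scene",*c,.03))
E
```

```text
[330.6 181.2] [318 160  30  39 516] [0.5071 0.035  0.03  ]
[298.3 199. ] [293 193  11  13 115] [ 0.5693 -0.0249  0.03  ]
[354.1 226.4] [349 220  12  13 122] [0.6094 0.1062 0.03  ]
[315.7 241.6] [310 237  12  10  90] [0.6613 0.035  0.03  ]
```

View pics/sc4.png

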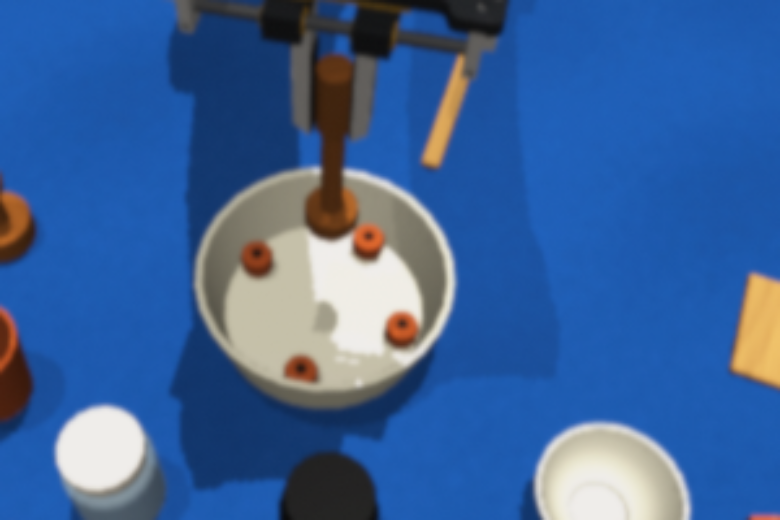

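All beads are standing in the basin. They have moved about 45 (A), 43 (B), 40 (C) and 37 mm (D). Returning the stirrer to its place.

{"fn": "send_rows", "kwargs": {"targets": [{"rot": [0,0,0],"delta_pos": [-0.03,-0.09,0],"fingers": 1},{"rot": [0,0,0],"delta_pos": [-0.08,-0.23,0],"fingers": 1},{"rot": [0,0,0],"delta_pos": [-0.13,-0.38,0],"fingers": 1},{"rot": [0,0,0],"delta_pos": [-0.18,-0.53,0],"fingers": 1},{"rot": [0,0,0],"delta_pos": [-0.23,-0.67,0],"fingers": 1},{"rot": [0,0,0],"delta_pos": [-0.26,-0.77,0],"fingers": 1},{"rot": [0,0,0],"delta_pos": [-0.272,-0.808,0],"fingers": 1},{"rot": [0,0,0],"delta_pos": [-0.272,-0.808,0],"fingers": 1},{"rot": [0,0,0],"delta_pos": [-0.272,-0.808,0],"fingers": 1}]}}

```text
time: 12.52
tcp_pos: [0.5236, 0.2393, 0.2454]
tool_rot: [[1.0, -0.0, -0.001], [-0.0, -1.0, -0.001], [-0.001, 0.001, -1.0]]
ft_force: [-0.2, -0.5, -0.9]
gripper_width: 0.0235
```

{"fn": "send_rows", "kwargs": {"targets": [{"rot": [0,0,0],"delta_pos": [0,0,0.06],"fingers": 1},{"rot": [0,0,0],"delta_pos": [0,0,0.16],"fingers": 1},{"rot": [0,0,0],"delta_pos": [0,0,0.26],"fingers": 1},{"rot": [0,0,0],"delta_pos": [0,0,0.36],"fingers": 1},{"rot": [0,0,0],"delta_pos": [0,0,0.42],"fingers": 1},{"rot": [0,0,0],"delta_pos": [0,0,0.45],"fingers": 1},{"rot": [0,0,0],"delta_pos": [0,0,0.47],"fingers": 1},{"rot": [0,0,0],"delta_pos": [0,0,0.48],"fingers": 1},{"rot": [0,0,0],"delta_pos": [0,0,0.48],"fingers": 1}]}}

```text
time: 13.27
tcp_pos: [0.524, 0.2394, 0.1267]
tool_rot: [[1.0, -0.001, 0.0], [-0.001, -1.0, 0.0], [0.0, -0.0, -1.0]]
ft_force: [0.1, 0.3, -0.6]
gripper_width: 0.0236
```

5 mm remain; going down in small steps to contact.

{"fn": "send_rows", "kwargs": {"targets": [{"rot": [0,0,0],"delta_pos": [0,0,0.008],"fingers": 1},{"rot": [0,0,0],"delta_pos": [0,0,0.014],"fingers": 1},{"rot": [0,0,0],"delta_pos": [0,0,0.019],"fingers": 1},{"rot": [0,0,0],"delta_pos": [0,0,0.019],"fingers": 1},{"rot": [0,0,0],"delta_pos": [0,0,0.019],"fingers": 1}]}}

```text
time: 13.68
tcp_pos: [0.5237, 0.2399, 0.1219]
tool_rot: [[1.0, -0.0, 0.0], [-0.0, -1.0, 0.0], [0.0, -0.0, -1.0]]
ft_force: [0.3, -0.6, -0.5]
gripper_width: 0.0233
```

{"fn": "send_rows", "kwargs": {"targets": [{"rot": [0,0,0],"delta_pos": [0,0,0.003],"fingers": 1},{"rot": [0,0,0],"delta_pos": [0,0,0.003],"fingers": 1},{"rot": [0,0,0],"delta_pos": [0,0,0.003],"fingers": 1}]}}

```text
time: 13.93
tcp_pos: [0.5239, 0.24, 0.1217]
tool_rot: [[1.0, -0.0, 0.001], [-0.0, -1.0, 0.0], [0.001, -0.0, -1.0]]
ft_force: [-2.3, -1.2, 8.2]
gripper_width: 0.0235
```

Contact made (8 N upward). Releasing slowly, then straight up.

{"fn": "send_rows", "kwargs": {"targets": [{"rot": [0,0,0],"delta_pos": [0,0,0],"fingers": 0.7},{"rot": [0,0,0],"delta_pos": [0,0,0],"fingers": 0.6},{"rot": [0,0,0],"delta_pos": [0,0,0],"fingers": 0.5},{"rot": [0,0,0],"delta_pos": [0,0,0],"fingers": 0.3},{"rot": [0,0,0],"delta_pos": [0,0,0],"fingers": 0.1},{"rot": [0,0,0],"delta_pos": [0,0,0],"fingers": 0},{"rot": [0,0,0],"delta_pos": [0,0,0],"fingers": 0},{"rot": [0,0,0],"delta_pos": [0,0,0],"fingers": 0},{"rot": [0,0,0],"delta_pos": [0,0,0],"fingers": 0},{"rot": [0,0,0],"delta_pos": [0,0,0],"fingers": 0}]}}

```text
time: 14.77
tcp_pos: [0.5236, 0.2398, 0.121]
tool_rot: [[1.0, -0.0, -0.0], [-0.0, -1.0, 0.0], [-0.0, -0.0, -1.0]]
ft_force: [0.5, -1.1, 1.2]
gripper_width: 0.0848
```

{"fn": "send_rows", "kwargs": {"targets": [{"rot": [0,0,0],"delta_pos": [0,0,-0.06],"fingers": 0},{"rot": [0,0,0],"delta_pos": [0,0,-0.16],"fingers": 0},{"rot": [0,0,0],"delta_pos": [0,0,-0.3],"fingers": 0},{"rot": [0,0,0],"delta_pos": [0,0,-0.45],"fingers": 0},{"rot": [0,0,0],"delta_pos": [0,0,-0.58],"fingers": 0},{"rot": [0,0,0],"delta_pos": [0,0,-0.64],"fingers": 0},{"rot": [0,0,0],"delta_pos": [0,0,-0.656],"fingers": 0},{"rot": [0,0,0],"delta_pos": [0,0,-0.656],"fingers": 0}]}}

```text
time: 15.43
tcp_pos: [0.5239, 0.24, 0.2857]
tool_rot: [[1.0, -0.001, 0.002], [-0.001, -1.0, 0.0], [0.002, -0.0, -1.0]]
ft_force: [0.3, 0.7, -0.3]
gripper_width: 0.094
```

```bash
python3 - <<'E'
from h import *
f=manip.grab_frame("wrist"); cv2.imwrite("pics/w5.png",f[:,:,::-1])
for c,st in blobs(orange(f),(290,60,560,240)): print(c.round(1),st,ray("wrist",*c,.03))
f=manip.grab_frame("scene")
for c,st in blobs(orange(f),(265,160,385,260)): print("scene",c.round(1),st[4],ray("scene",*c,.03))
print(manip.observe()["gripper_width"])
E
```

```text
[464.   81.3] [453  71  24  21 350] [0.6576 0.0382 0.03  ]
[411.3 122.4] [402 113  20  19 272] [0.6023 0.1077 0.03  ]
[496.5 149.8] [485 141  24  19 321] [ 0.5632 -0.0204  0.03  ]
[435.2 174.4] [426 166  20  18 260] [0.5268 0.0666 0.03  ]
[319.8 194.4] [308 170  24  51 944] [0.4964 0.2397 0.03  ]
scene [341.2 192.4] 117 [0.5316 0.0641 0.03  ]
scene [298.  198.8] 121 [ 0.5688 -0.0255  0.03  ]
scene [354.2 226.1] 128 [0.6088 0.1064 0.03  ]
scene [315.5 241.5] 82 [0.6612 0.0345 0.03  ]
0.09400489429421183
```

View pics/w5.png

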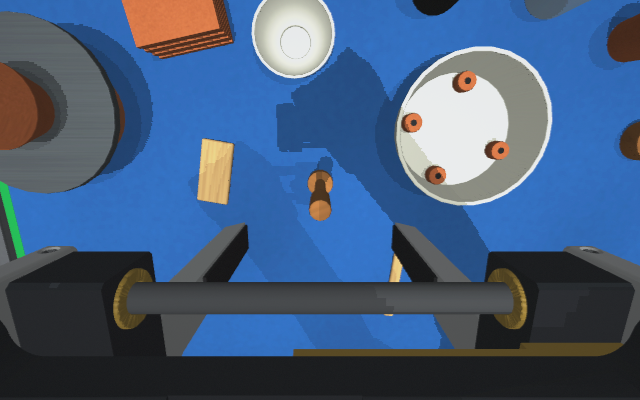

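In the wrist view all four beads are standing in the basin. The stirrer stands with its top at (320,211) and its foot at (319,182). I check its position and uprightness in the fixed views.

```bash
python3 - <<'E'
from h import *
print(ray("wrist",320,211,.175),ray("wrist",319,182,.02), manip.observe()["tool_rot"].round(4))
t=manip.grab_frame("top"); f=manip.grab_frame("scene")
a=cv2.resize(t[190:260,140:225,::-1],None,fx=6,fy=6); b=cv2.resize(f[140:225,400:455,::-1],None,fx=6,fy=6)
o=np.zeros((510,a.shape[1]+b.shape[1],3),np.uint8);o[:a.shape[0],:a.shape[1]]=a;o[:b.shape[0],a.shape[1]:]=b
print(a.shape,b.shape);cv2.imwrite("pics/s6.png",cv2.resize(o,None,fx=.9,fy=.9))
E
```

```text
[0.5098 0.2393 0.175 ] [0.5133 0.2407 0.02  ] [[ 1.0e+00 -6.0e-04 -1.4e-03]
 [-6.0e-04 -1.0e+00 -6.0e-04]
 [-1.4e-03  6.0e-04 -1.0e+00]]
(420, 510, 3) (510, 330, 3)
```

View pics/s6.png

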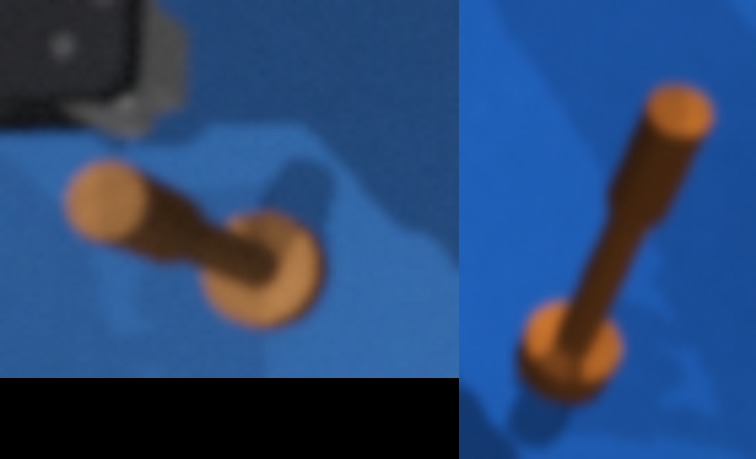

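```bash
python3 - <<'E'
from h import *
print(ray("top",159.8,227.4,.175),ray("top",188.1,240,.02),ray("scene",440.6,160.7,.175),ray("scene",420.6,203.9,.02))
E
```

```text
[0.5106 0.2395 0.175 ] [0.511  0.2395 0.02  ] [0.5155 0.241  0.175 ] [0.5165 0.241  0.02  ]
```

The stirrer is upright, with top and foot coinciding, at about (0.513, 0.240). That is about 12 mm from its start and within tolerance.

```bash
python3 -c "
from station import manip
print(manip.job_done())"
```

```text
the job is handed in; nothing more can be done
None
```

The job is handed in after about 16 s of the 64 s allowed. I gripped the stirrer by its handle and lowered its foot in the centre of the basin. I stirred one full circle, then pushed one bead a little further because it had moved least. Then I stood the stirrer back on the table, let go and lifted the gripper clear.

- **Beads:** the last scene and wrist pictures show all four standing in the basin. In the scene view they had moved about 45, 44, 39 and 38 mm; the bead partly hidden by the basin's rim is known less exactly.
- **Stirrer:** it stands upright, with top and foot agreeing within about 4 mm in all three cameras. It is about 12 mm from where it started, mostly in x. The tool went back to its starting point, so it probably slid a little in the jaws while stirring. That is within the 30 mm allowed.
- **Disagreements:** the cameras put the stirrer's x position between 0.510 and 0.517 m. That is a few mm of disagreement, more than the stated 2 mm calibration error.
- **Forces:** readings at the end of each move stayed under 9 N, the highest being about 8 N when I set the stirrer down. Peaks within a move were not recorded.

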